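Shut a fossil away in the lead-lined sample box

ROBOT

A 7-joint arm with a two-finger parallel gripper is mounted at the origin on a cart in front of the work surface, level with it; the furniture and walls round the work are solid. World frame = base frame: x ahead of the robot, y to its left, z up, the work surface at z = 0. Lengths are in m, angles in rad, forces in N, time in s.
With the tool pointing down it reaches from about 0.4 to 0.875 m from the base axis. Payload 4.4 kg.
Tool frame: the origin (TCP) lies midway between the tips of the shut fingers; the grasp point (between the pads) lies 19 mm behind it; z points along the fingers, y is the line along which they close (so a half turn about z gives the same grasp; the last joint's range is limited). The gripper opens to 85 mm and grips with 20 to 120 N. Pads are 22 mm wide; open, the fingers measure 114 mm over their backs; the gripper's body (76 mm by 85 mm) begins 54 mm behind the grasp point. The pads swing forward as they close: fully open they stand 13 mm farther back than shut.
Start: joints at [-1.321, 0.628, 0.038, 1.517, -0.027, 0.996, -0.02], TCP at [0.202, 0.618, 0.231] pointing down, gripper open.
Joint ranges: [-3.06, 3.06], [-0.37, 2.12], [-1.25, 1.32], [0.18, 2.47], [-1.1, 4.24], [0.23, 1.98], [-2.94, 2.94]. Speed limits (rad/s): [2.57, 2.57, 3.14, 3.14, 3.14, 3.14, 3.14].

INTERFACE

Orientations are given as [roll, pitch, yaw] about the fixed x, y, z axes, in that order (R = Rz(yaw) Ry(pitch) Rx(roll)).
In Python, from bench import bot, fingers, kinematics, imaging, close_job, nets gives the robot as it stands. The module is installed in compiled form; this text tells all that it offers. Calls block until the motion is done:
- bot.reach(position, orientation): joint-space move of the TCP to a pose.
- bot.line_to(position, attitude=None, feed=0.15): straight line of the TCP; attitude=None keeps the orientation; feed is the mean speed in m/s.
- bot.move_j(angles): joint-space move.
- fingers.open_jaws() and fingers.grasp(squeeze=None): open the fingers fully, or close them until they stop; squeeze is the grip in N (None keeps the last).
- bot.sleep(seconds).
- kinematics.inverse_kinematics(position, orientation): joint angles nearest the present ones, or None.
- imaging.get_image(name): name is "scene" or "side" or "wrist"; returns (picture, depth): 420x560x3 uint8, red, green, blue; 420x560 float32, m along the optical axis (not along the pixel's ray), 0 where there is no reading.
- imaging.calibration(name): a dict with "fx", "fy", "cx", "cy" (pixels), "k1" (the pictures are not rectified: a ray, as slopes to the right and down, at radius r is drawn at 1 + k1 r^2 times it, then the intrinsics apply), "R" (3x3) and "t" (3): a world point X has camera coordinates R X + t; the wrist camera has in their place "mount" (4x4, takes a point from camera to tool coordinates, whose origin is the TCP and whose axes are the flange's). Camera axes: x right, y down, z forward; pixel columns grow to the right and rows downward; lengths in m; the calibration is good to about 2 mm. A picture is of the moment at which its call begins: read the wrist's pose just before it. calibration takes no time and is no camera call.
A pose or a line that the arm cannot do raises bot.Unreachable and nothing moves.
- close_job(): hands the job in; it is judged then, once.
Trained networks look in the newest picture that a camera, given by its name, has taken for a name from the list of things; names that differ only in an ending like _2 or _b are one class to them, and where a whole thing is asked for, a point or a joint stands for the part that bears it (a point fixed in the world has none). Each returns a list of dicts, best first, with "confidence" (0 to 1); they miss things now and then, are a little off and sometimes report something else, mostly with a low value. They report only what shows in the picture. A call takes as long as a camera call. They do not tell look-alikes from the thing itself.
- nets.look_for(thing, camera): "centre" ([x, y, z] in m, in world coordinates, good to about 4 mm: the middle of the surface that is visible of it).
- nets.masks_of(thing, camera): "pixels" (420x560 bool, what is visible of it).
- nets.pinpoint(thing, camera): "centre" ([x, y, z] in m, in world coordinates, good to about 4 mm: a listed point, or the origin of a listed thing).
Readings, each from a call of its own:
- bot.read_time(): time.
- bot.read_q(): joint angles.
- bot.read_qd(): joint speeds.
- bot.read_joint_efforts(): joint torques, N m.
- bot.read_position(): TCP position.
- bot.read_eef_rot(): TCP orientation.
- bot.read_force(): force on the tool from outside, world axes, zero at the start.
- bot.read_torque(): the same for the moment, N m.
- bot.read_opening(): opening from 0.0 (shut) to 1.0 (fully open).
- bot.read_grip_force(): force on a finger pad.
Only numpy, scipy, OpenCV 4.12 (cv2) and the standard library are available. Lean on these libraries where they do the work, as an engineer would, in place of code of your own. Each camera call takes 0.05 s, during which the arm holds its last target. There are 200 camera calls.

TASK

Put the pale fossil rock away in the lead-lined sample box: set it gently into the foam-lined well, lay the loose yellow lid on the box's side walls between the guides and slide it shut under the lips until its spring tab clicks past the strike plate, so that the lid stays shut against the ejector spring when you let go. The strike plate sits on slotted screws and is set differently on every box, by some millimetres, so feel for the click, stop there and do not ram the lid against its stops. Leave the two other rock samples and the amber bottle where they are.

Things in the scene. Friction and masses are not known exactly. Their poses are not given: they have to be found in the camera images.
- box: Grey lead-lined box with yellow bands, 148 x 116 x 68 mm, too heavy to shift. Origin: on its underside, 70 mm from the -x end, midway across; +x is the way the lid slides shut. The lid enters at the -x end and runs on the side walls' tops (z 52 mm) between guides at y +-51.5. Lips (z 64.5 to 68, in to y +-44) lie at x +2..+65 and -70..-58; between these the lid is let down.
- well (a point): Centre of the floor of the foam-lined well in the box. The well is 86 mm long (box x), 68 mm wide (box y), open upward, its walls rise 37 mm above this point; the lid's rails stand up to 53 mm above it.
- lay_point (a point): Point fixed to the box: where lid_grip is when the lid is laid on the walls, ready to slide, with its axes along the box's. The front ears then lie between the two pairs of lips, 4 mm to spare at both ends, 1.5 mm at each side (sloping guides). From here the lid slides along box +x with 1 to 4 N.
- shut_point (a point): Point fixed to the box, 54 mm along +x from lay_point: about where lid_grip is when shut. The click comes with lid_grip up to 7 mm before or beyond it, as the strike is set; 1.5 mm past the click the lid meets hard stops. Let go before the click, the lid springs back to 14 mm or more before this point.
- strike_middle (a point): Mean place of the ledge on the steel strike plate, on the wall at the box's -x end (not measured: the plate itself is set up to 7 mm either way along box x, and stays). A ramp rises 5 mm to the ledge; beside it are stop shoulders for the lid.
- ejector_tip (a point): Tip of the ejector at rest, an 8 mm spring plunger above the far end of the well, pointing to box -x. The lid presses it in over the last 8 to 22 mm and it pushes back with 4 to 6 N, damped (2 N more at 20 mm/s).
- lid_grip (a point): Centre of the black grip on the loose yellow lid (125 x 100 mm, 0.3 kg, right way up). The grip is a bar 14 mm thick (lid x), 50 mm long (lid y), 24 mm high: 12 mm above and below this point, standing on the lid's plate. The point is 23 mm above the lid's underside (runners). Lid +x is its leading end.
- lid_front (a point): Middle of the lid's leading edge, 52 mm ahead (+x) of the grip. Front ears, from here back 50 mm, and rear ears, 50 to 70 mm behind the grip, make the lid 100 mm wide; it is 82 mm wide elsewhere and ends 73 mm behind the grip.
- lid_hook (a point): Foot of the hook under the lid's orange spring tab, 58.5 mm behind the grip. Riding up the strike's ramp (last 10 mm) it raises the push, with the ejector's, to 9 to 16 N; as it drops behind the ledge the push falls suddenly by 3 N or more: the click. Keep the push below 18 N: more damages the stops.
- fossil (a point): Centre of the pale cream fossil rock, 34 x 44 x 35 mm (x, y, z), 0.11 kg, the largest of the three rock samples; 17.5 mm above its underside. Grasp it across x (34 mm). Brittle: over 25 N against the box damages it.
- rock_sand: Flat sand-brown rock sample, 26 x 46 x 13 mm, to be left alone. Origin: centre of its underside.
- rock_tuff: Small round brown rock sample, 22 x 30 x 16 mm, to be left alone. Origin: centre of its underside.
- stain_bottle: Amber reagent bottle with black cap, 44 mm across, 90 mm high, to be left alone. Origin: centre of its underside.
Mind the look-alikes: they are no part of the job. What is shaped like the part that bears fossil but blue or brown is not meant.

How it is judged:
By the outcome, as a careful person would: the job done as asked, in the order asked, and still so for the second after the job is handed in, with the robot touching nothing.
It also fails if it takes over 70 s, if anything falls off the work surface, if the arm or the gripper's body presses on something with over 40 N, if the wrist force passes 120 N, or if a joint passes its speed limit or range.

## Working session

There is one attempt and no reset: what is moved stays moved. The work goes in short steps, each a Python script; the robot and the scene stay as the last script left them, time stands still between calls to the robot, and variables do not carry over. Pictures are saved under pics/ and viewed, at most 10 in all, crops included, and the job is handed in when it is done.

```bash
mkdir -p pics
python3 - <<'E'
from bench import bot,imaging,nets
import cv2,numpy as np
for c in ["scene","side"]:
    im,d=imaging.get_image(c); cv2.imwrite(f"pics/{c}0.png",im[:,:,::-1])
    k=imaging.calibration(c);print(c,{a:(np.round(v,3).tolist() if a!='k1' else v) for a,v in k.items()})
    for t in ["well","lay_point","shut_point","strike_middle","ejector_tip","lid_grip","lid_front","lid_hook","fossil","box","rock_sand","rock_tuff","stain_bottle"]:
        print(t,[(np.round(r["centre"],3).tolist(),round(r["confidence"],2)) for r in nets.pinpoint(t,c)][:4])
print(bot.read_time(),bot.read_position(),bot.read_eef_rot())
E
```

```text
scene {'fx': 400.912, 'fy': 400.912, 'cx': 276.909, 'cy': 208.981, 'k1': -0.08156231247247699, 'R': [[0.757, -0.653, 0.014], [-0.345, -0.419, -0.84], [0.554, 0.631, -0.542]], 't': [-0.415, 0.292, 0.659]}
well [([0.568, 0.048, 0.017], 0.87)]
lay_point [([0.523, 0.058, 0.071], 0.84), ([0.611, 0.045, 0.058], 0.31)]
shut_point [([0.574, 0.048, 0.074], 0.59), ([0.698, -0.19, -0.003], 0.55)]
strike_middle [([0.517, 0.061, 0.056], 0.59)]
ejector_tip [([0.611, 0.046, 0.062], 0.57)]
lid_grip [([0.483, 0.272, 0.023], 0.87)]
lid_front [([0.53, 0.29, 0.013], 0.63)]
lid_hook [([0.425, 0.255, -0.0], 0.97)]
fossil [([0.472, -0.165, 0.016], 0.76), ([0.601, -0.112, 0.017], 0.67), ([0.502, -0.08, 0.019], 0.56)]
box [([0.573, 0.05, 0.004], 0.78)]
rock_sand [([0.443, -0.293, 0.003], 0.53)]
rock_tuff [([0.56, -0.218, 0.0], 0.41)]
stain_bottle [([0.7, -0.189, -0.002], 0.66)]
side {'fx': 460.591, 'fy': 460.591, 'cx': 277.627, 'cy': 213.39, 'k1': -0.056915012229155966, 'R': [[0.986, -0.167, -0.014], [-0.086, -0.431, -0.898], [0.144, 0.887, -0.44]], 't': [-0.549, 0.14, 1.139]}
well [([0.57, 0.049, 0.014], 0.75), ([0.425, 0.26, -0.0], 0.62)]
lay_point [([0.516, 0.06, 0.072], 0.72)]
shut_point [([0.573, 0.047, 0.072], 0.63)]
strike_middle [([0.516, 0.061, 0.057], 0.83)]
ejector_tip [([0.609, 0.049, 0.06], 0.94)]
lid_grip [([0.535, 0.286, 0.01], 0.72), ([0.48, 0.273, 0.02], 0.67)]
lid_front [([0.533, 0.285, 0.01], 0.82)]
lid_hook [([0.425, 0.262, -0.0], 0.87)]
fossil [([0.482, 0.269, 0.02], 0.61), ([0.503, -0.08, 0.015], 0.6), ([0.597, -0.108, 0.015], 0.54), ([0.472, -0.168, 0.014], 0.46)]
box [([0.572, 0.046, -0.002], 0.8)]
rock_sand [([0.443, -0.29, -0.001], 0.68)]
rock_tuff [([0.564, -0.218, 0.004], 0.64)]
stain_bottle [([0.701, -0.189, -0.002], 0.56)]
1.4 [0.20184532 0.61787814 0.23132522] [ 3.14156780e+00 -2.28704563e-05  2.82581417e+00]
```

View pics/scene0.png

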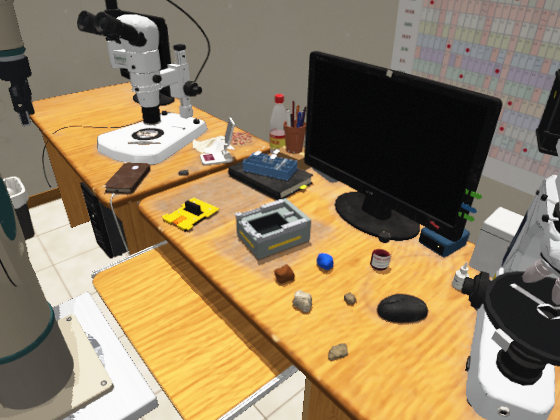

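View pics/side0.png

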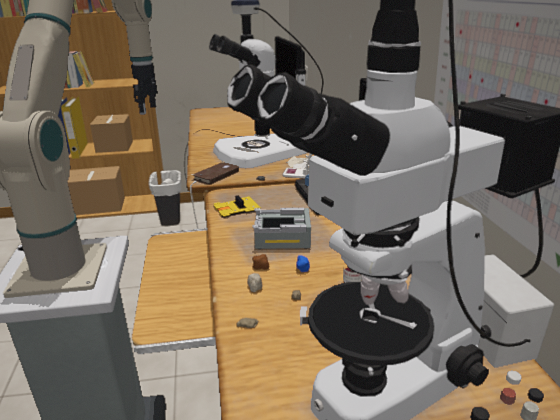

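```bash
cat > h.py <<'E'
from bench import bot,fingers,kinematics,imaging,nets,close_job
import numpy as np,cv2
from scipy.spatial.transform import Rotation as Ro
def down(yaw): return [np.pi,0,yaw]
def shot(name):
    p=np.array(bot.read_position());R=Ro.from_euler('xyz',bot.read_eef_rot()).as_matrix()
    im,d=imaging.get_image("wrist"); cv2.imwrite(f"pics/{name}.png",im[:,:,::-1])
    k=imaging.calibration("wrist");M=np.array(k["mount"])
    T=np.eye(4);T[:3,:3]=R;T[:3,3]=p
    np.savez(f"pics/{name}.npz",im=im,d=d,T=T@M)
    return im,d,T@M
def cloud(d,W):
    k=imaging.calibration("wrist")
    v,u=np.mgrid[:420,:560];xd=(u-k["cx"])/k["fx"];yd=(v-k["cy"])/k["fy"]
    x,y=xd.copy(),yd.copy()
    for _ in range(6):
        s=1+k["k1"]*(x*x+y*y);x,y=xd/s,yd/s
    P=np.stack([x*d,y*d,d],-1)
    return P@W[:3,:3].T+W[:3,3]
def best(t,n=2):
    return [(np.round(r["centre"],4).tolist(),round(r["confidence"],2)) for r in nets.pinpoint(t,"wrist")][:n]
E
python3 - <<'E'
from h import *
k=imaging.calibration("wrist");print(np.round(k["mount"],3).tolist(),k["fx"])
def go(x,y,z,n,ts):
    bot.reach([x,y,z],down(np.pi/2)); im,d,W=shot(n)
    print(n,bot.read_time(),np.round(bot.read_q(),2),np.round(bot.read_position(),4))
    for t in ts: print(t,best(t,3))
go(.48,.22,.26,"lid",["lid_grip","lid_front","lid_hook"])
go(.57,.0,.32,"box",["box","well","lay_point","shut_point","strike_middle","ejector_tip"])
go(.475,-.2,.25,"fos",["fossil"])
for i,r in enumerate(nets.masks_of("fossil","wrist")[:3]): np.save(f"pics/m{i}.npy",r["pixels"]);print(r["confidence"],r["pixels"].sum())
ims=[cv2.imread(f"pics/{n}.png") for n in("lid","box","fos")]
a=np.hstack([cv2.resize(i,(400,300)) for i in ims[:2]]);b=np.hstack([cv2.resize(ims[2],(400,300)),np.zeros((300,400,3),np.uint8)])
cv2.imwrite("pics/all.png",np.vstack([a,b]))
E
```

```text
[[-0.002, -0.961, -0.276, 0.07], [1.0, -0.001, -0.001, -0.001], [0.001, -0.276, 0.961, -0.143], [0.0, 0.0, 0.0, 1.0]] 367.53368357139635
lid 3.225 [-0.78  0.45  0.42  1.83 -0.23  0.91 -0.25] [0.4795 0.2217 0.2598]
lid_grip [([0.4836, 0.274, 0.0245], 0.67)]
lid_front [([0.5271, 0.2887, 0.0083], 0.89)]
lid_hook [([0.421, 0.2622, 0.0011], 0.84)]
box 4.3917 [-0.35  0.46  0.46  1.63 -0.22  1.1   0.17] [0.5695 0.0028 0.3193]
box [([0.5751, 0.052, 0.0007], 0.68)]
well [([0.5664, 0.0491, 0.0138], 0.91), ([0.6983, -0.1908, -0.0002], 0.4)]
lay_point [([0.5193, 0.0575, 0.0758], 0.95)]
shut_point [([0.572, 0.0504, 0.0767], 0.94)]
strike_middle [([0.5156, 0.0614, 0.0541], 0.9)]
ejector_tip [([0.6058, 0.0414, 0.0597], 0.65)]
fos 5.6667 [ 0.02  0.45  0.47  1.87 -0.26  0.88  0.61] [ 0.4767 -0.1983  0.2503]
fossil [([0.5997, -0.109, 0.0176], 0.95), ([0.4967, -0.0811, 0.0195], 0.66), ([0.4734, -0.1609, 0.0194], 0.57)]
0.93 1326
0.9 1096
0.84 1318
```

View pics/all.png

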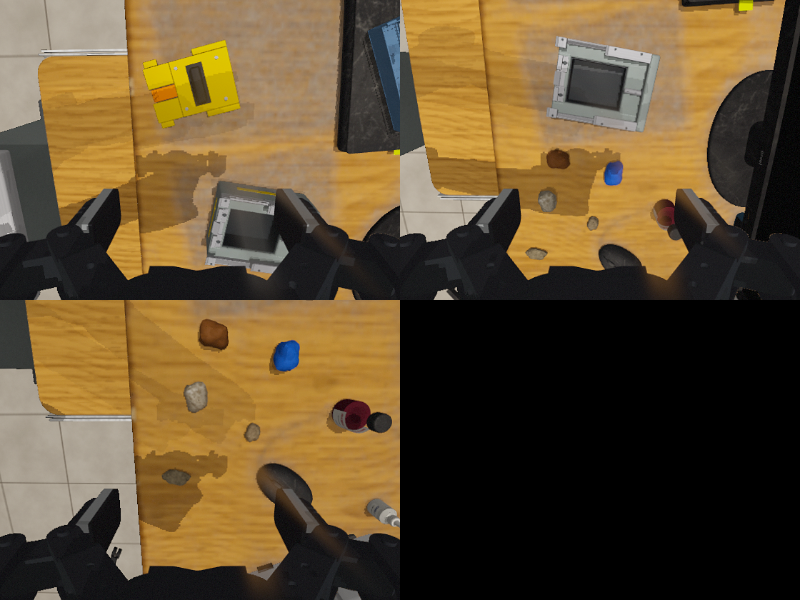

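Run:
```python
from h import *
def ld(n):
    z=np.load(f"pics/{n}.npz");return z["im"],cloud(z["d"],z["T"]),z["d"]
def rect(p): 
    (c,s,a)=cv2.minAreaRect((p[:,:2]*1000).astype(np.float32)); print(' rect',np.round(c,1),np.round(s,1),round(a,1),len(p))
def trim(P,m):
    m=cv2.erode(m.astype(np.uint8),np.ones((2,2)))>0; return P[m]
im,P,d=ld("fos")
for i in range(3):
    m=np.load(f"pics/m{i}.npy"); q=P[m&(d>0)]; print(i,np.median(q,0).round(3),im[m].mean(0).round())
r=(d>0)&(np.hypot(P[...,0]-.473,P[...,1]+.163)<.035)
print("table z",np.median(P[r][P[r][:,2]<.005][:,2]))
for z0 in(.006,.012,.02,.028): q=P[r&(P[...,2]>z0)];rect(q);print(q.max(0).round(4))
im,P,d=ld("box")
for lo,hi in((.061,.075),(.046,.075)):
    r=(d>0)&(np.hypot(P[...,0]-.573,P[...,1]-.05)<.11)&(P[...,2]>lo)&(P[...,2]<hi)
    n,l,s,_=cv2.connectedComponentsWithStats(r.astype(np.uint8));print("box",s[1:][s[1:,4]>50][:,4]);rect(P[r]);print(np.percentile(P[r][:,2],[5,50,95]).round(4))
for nm in("lid","box"):
    im,P,d=ld(nm);f=im.astype(int)
    y=(f[...,0]>150)&(f[...,1]>130)&(f[...,2]<60)&(d>0)&(np.hypot(P[...,0]-.48,P[...,1]-.272)<.1)
    h=P[...,2]
    print(nm,"lid",np.percentile(h[y],[5,50,95]).round(4)) if y.sum() else None
    if y.sum()>50: rect(P[y&(h>.004)])
    g=(f.sum(-1)<200)&(d>0)&(np.hypot(P[...,0]-.483,P[...,1]-.273)<.04)&(h>.028)
    if g.sum()>20: rect(P[g]);print(np.median(h[g]).round(4))
```

```text
0 [ 0.594 -0.109  0.029] [ 23.  72. 144.]
1 [ 0.474 -0.163  0.029] [132. 117.  97.]
2 [ 0.497 -0.085  0.029] [99. 57. 23.]
table z -6.667506307622695e-06
 rect [ 469.4 -174. ] [53.6 50.7] 24.8 14914
[ 0.5025 -0.1449  0.3459]
 rect [ 469.6 -174.3] [53.6 49.9] 24.8 14904
[ 0.5025 -0.1449  0.3459]
 rect [ 469.6 -174.4] [53.6 49.7] 24.8 14817
[ 0.5025 -0.1449  0.3459]
 rect [ 477.  -175.8] [49.9 49. ] 55.6 14500
[ 0.5025 -0.1467  0.3459]
box [4142]
 rect [575.2  49.5] [116.6 151.2] 80.4 4144
[0.0622 0.0674 0.0691]
box [10986]
 rect [575.2  49.5] [116.6 151.2] 80.4 10986
[0.0498 0.0532 0.0685]
lid lid [0.0095 0.0109 0.0122]
 rect [469.4 269.3] [125.   99.9] 14.5 8303
 rect [473.7 261. ] [40.7 64.7] 22.3 2580
0.3492
```

Run:
```python
from h import *
def ld(n):
    z=np.load(f"pics/{n}.npz");return z["im"],cloud(z["d"],z["T"]),z["d"]
def rect(p): 
    (c,s,a)=cv2.minAreaRect((p[:,:2]*1000).astype(np.float32)); print(' rect',np.round(c,1),np.round(s,1),round(a,1),len(p))
for nm in("fos","box"):
    im,P,d=ld(nm)
    r=(d>0)&(np.hypot(P[...,0]-.473,P[...,1]+.163)<.035)&(P[...,2]<.06)
    for z0 in(.004,.01,.02): q=P[r&(P[...,2]>z0)];rect(q);print(q.max(0).round(4))
im,P,d=ld("box")
a=np.radians(-9.6);o=np.array([.5713,.0502]);c,s=np.cos(a),np.sin(a)
X=(P[...,0]-o[0])*c+(P[...,1]-o[1])*s;Y=-(P[...,0]-o[0])*s+(P[...,1]-o[1])*c;Z=P[...,2]
for lo,hi in((.005,.025),(.025,.045)):
    r=(d>0)&(abs(X)<.065)&(abs(Y)<.045)&(Z>lo)&(Z<hi)
    print("well",np.percentile(X[r],[.5,50,99.5]).round(4),np.percentile(Y[r],[.5,50,99.5]).round(4),np.median(Z[r]).round(4))
# ejector
r=(d>0)&(X>0)&(X<.07)&(abs(Y)<.02)&(Z>.054);print("ej",np.percentile(X[r],[1,10,50]),np.median(Y[r]))
im,P,d=ld("lid")
g=(im.astype(int).sum(-1)<260)&(d>0)&(np.hypot(P[...,0]-.482,P[...,1]-.273)<.035)&(P[...,2]>.027)&(P[...,2]<.06)
rect(P[g]);print(P[g][:,2].max())
```

```text
rect [ 475.4 -165.6] [32.7 40.5] 14.0 1102
[ 0.4904 -0.1449  0.036 ]
 rect [ 475.4 -165.6] [32.7 40.5] 14.0 1098
[ 0.4904 -0.1449  0.036 ]
 rect [ 475.6 -164.1] [32.  37.4] 17.8 1005
[ 0.4899 -0.1449  0.036 ]
 rect [ 474.9 -162.8] [32.8 36.8] 20.3 640
[ 0.4905 -0.1433  0.0361]
 rect [ 474.9 -162.8] [32.8 36.8] 20.3 625
[ 0.4905 -0.1433  0.0361]
 rect [ 474.9 -163.2] [31.4 37.8] 15.8 532
[ 0.4892 -0.1433  0.0361]
well [-0.0465 -0.0057  0.0362] [-0.0332 -0.0001  0.0318] 0.0151
well [-0.0467 -0.0048  0.0367] [-0.0334 -0.0183  0.0322] 0.0354
ej [0.03834352 0.04379945 0.06509005] -0.0008638787891152647
 rect [480.4 271.8] [15.6 49.4] 14.7 785
0.03764388223099918
```

Run:
```python
from h import *
def ld(n):
    z=np.load(f"pics/{n}.npz");return z["im"],cloud(z["d"],z["T"]),z["d"]
im,P,d=ld("box")
o=np.array([.5713,.0502]);a=np.radians(-9.6);c,s=np.cos(a),np.sin(a)
X=((P[...,0]-o[0])*c+(P[...,1]-o[1])*s)*1000;Y=(-(P[...,0]-o[0])*s+(P[...,1]-o[1])*c)*1000;Z=P[...,2]*1000
from scipy.stats import binned_statistic_2d as b
r=(d>0)&(abs(X)<85)&(abs(Y)<65)&(Z<90)
H,xe,ye,_=b(X[r],Y[r],Z[r],np.median,bins=[np.arange(-76,89,4),np.arange(-60,61,6)])
print("y  ",((ye[1:]+ye[:-1])/2).astype(int))
for x,row in zip(xe,H): print(int(x+2),' '.join('%3s'%('' if np.isnan(v) else int(round(v))) for v in row))
v,u=np.where(r);i=cv2.resize(im[v.min()-5:v.max()+5,u.min()-5:u.max()+5],None,fx=4,fy=4,interpolation=cv2.INTER_CUBIC);print(i.shape)
cv2.imwrite("pics/boxc.png",i[:600,:800,::-1])
a=np.radians(15)
for n in("fos","box"):
    im,P,d=ld(n);x=P[...,0]-.475;y=P[...,1]+.166;U=(x*np.cos(a)+y*np.sin(a))*1000;V=(-x*np.sin(a)+y*np.cos(a))*1000
    for z in(8,14,20,25,29,32):
        r=(d>0)&(np.hypot(U,V)<35)&(abs(P[...,2]*1000-z)<2.5);q=r&(abs(V)<11);print(n,z,np.percentile(U[q],[2,98]).round(1),np.percentile(V[r],[2,98]).round(1)) if q.sum()>5 else 0
```

```text
y   [-57 -51 -45 -39 -33 -27 -21 -15  -9  -3   3   9  15  21  27  33  39  45
  51  57]
-74       2   0   1   0       0                       0       0  -1   1   0        
-70  69  69  68          49  49      52  53  53  52              49      68  69  69
-66  68  68  54  52  57  57  57  56  53  54  54  54  56  56  57  56  51  67  68  68
-62  69  68  53  53  57  57  57  56  55  56  55  54  57  57  57  56  52  67  68  68
-58  67  67  53  52  53  53  54  53  52  52  53  52  53  54  53  52  52  66  68  68
-54  63  54  52  51  53  54  54  53  52  52  52  53  53  53  53  53  52  52  53  63
-50  63  56  52  52  52  52  52  51  52  52  52  52  52  52  52  52  52  52  53  63
-46  63  55  52  52  40  25  29  28  25  30  30  29  33  30  31  48  52  52  54  63
-42  63  54  52  52  34  15  15  16  15  15  15  15  15  15  15  48  52  52  53  63
-38  63  57  52  52  34  15  15  15  15  15  15  15  15  15  15  48  52  51  52  63
-34  63  55  52  52  33  15  15  15  15  15  15  15  15  15  15  48  52  52  55  63
-30  63  55  52  52  35  15  15  15  15  15  15  15  15  15  15  49  52  52  56  63
-26  
[... 2066 characters left out ...]
67  67
74  67  67  67  67  67  68  68  68  67  67  68  67  67  68  68  67  67  67  67  67
78  66  66  67  66  67  67  67  67  67  67  67  67  67  67  67  67  67  67  67  66
82                                                                                
86                                                                                
(580, 676, 3)
fos 14 [-15.9  16.7] [-19.7  18.5]
fos 20 [-15.6  16.6] [-17.9  15.4]
fos 25 [-14.1  15.5] [-15.7  19.8]
fos 29 [-12.6  12.4] [-14.7  17.8]
fos 32 [-11.3  10. ] [-12.8  14.6]
box 14 [13.5 17. ] [-11.7  20.3]
box 20 [-15.   16.2] [-15.7  21.1]
box 25 [-13.6  15.6] [-13.6  21.5]
box 29 [-12.9  12.3] [-12.8  19. ]
box 32 [-10.9   9.8] [-11.7  16.8]
```

View pics/boxc.png

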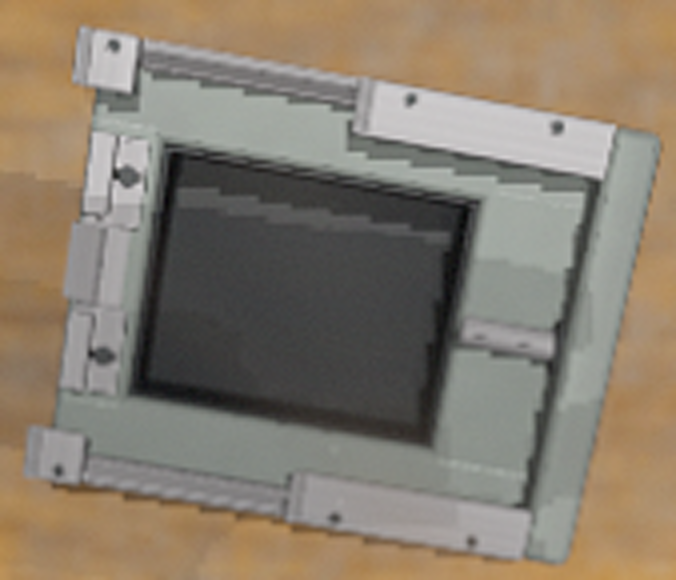

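Run:
```python
from h import *
z=np.load("pics/fos.npz");d=z["d"];M=np.array(imaging.calibration("wrist")["mount"])
P=cloud(d,M)*1000
r=(d>0)&(P[...,2]<5)&(P[...,2]>-80)
for lo in range(-80,5,4):
    for sg in(1,-1):
        q=P[r&(P[...,2]>=lo)&(P[...,2]<lo+4)&(P[...,1]*sg>20)]
        if len(q)>8: print(lo+2,sg,"y",np.percentile(abs(q[:,1]),[1,99]).round(1),"x",np.percentile(q[:,0],[1,99]).round(1),len(q))
```

```text
-78 1 y [24.5 62.8] x [ 1.5 17. ] 1493
-78 -1 y [24.3 61.5] x [ 1.4 17.1] 1402
-74 1 y [28.3 65.7] x [ 4.6 16.8] 918
-74 -1 y [28.4 64.4] x [ 5.6 16.9] 824
-70 1 y [32.6 71.7] x [-9.3 15.8] 2269
-70 -1 y [32.8 71.3] x [-9.2 15.8] 2341
-66 1 y [39.2 70.2] x [-11.6  12.9] 3692
-66 -1 y [39.1 68.9] x [-11.4  13. ] 3501
-62 1 y [39.1 73. ] x [-10.6  12.9] 1327
-62 -1 y [39.4 70.8] x [-11.2  13.1] 1253
-58 1 y [41.8 70. ] x [ 5.4 13.1] 786
-58 -1 y [42.1 71. ] x [ 5.6 13.2] 757
-54 1 y [43.8 63.9] x [ 5.1 12.3] 198
-54 -1 y [44.3 62.4] x [ 5.3 12. ] 178
-50 1 y [42.2 49.6] x [ 0.6 10.8] 544
-50 -1 y [42.5 49.4] x [ 0.5 11. ] 538
-46 1 y [42.1 54. ] x [-3.2 10.8] 378
-46 -1 y [42.3 55.4] x [-3.3 11. ] 378
-42 1 y [42.  55.9] x [-9.1 10.6] 478
-42 -1 y [42.3 56.5] x [-9.5 10.8] 487
-38 1 y [42. 56.] x [-11.6  10.5] 482
-38 -1 y [42.3 56.1] x [-11.4  10.8] 502
-34 1 y [42.  56.1] x [-11.2  10.6] 433
-34 -1 y [42.4 56.2] x [-11.2  10.6] 424
-30 1 y [42.1 56.1] x [-11.4  10.6] 379
-30 -1 y [42.4 56.3] x [-11.1  10.8] 384
-26 1 y [42.2 56. ] x [-10.7  10.6] 377
-26 -1 y [42.5 56.3] x [-11.1  10.6] 365
-22 1 y [42.2 55. ] x [-11.1  10.6] 328
-22 -1 y [42.6 55.4] x [-10.7  10.7] 310
-18 1 y [42.1 49. ] x [-11.5  10.6] 258
-18 -1 y [42.6 49.6] x [-11.2  10.6] 255
-14 1 y [42.1 42.9] x [-9.9  8. ] 99
-14 -1 y [42.7 43.5] x [-10.2   9.1] 96
```

Run:
```python
from h import *
yaw=np.radians(105.2)
f=np.array([.4747,-.166])
bot.reach([*f,.11],down(yaw)); 
bot.line_to([*f,.0215],feed=.12)
print(bot.read_position(),bot.read_force())
fingers.grasp(30); print("open",bot.read_opening(),bot.read_grip_force(),bot.read_position())
bot.line_to([*f,.13],feed=.12); print("open",bot.read_opening(),bot.read_grip_force(),bot.read_force(),bot.read_time())
im,d,W=shot("held")
im,_=imaging.get_image("scene");cv2.imwrite("pics/sc1.png",cv2.resize(im[130:340,180:460,::-1],None,fx=1.4,fy=1.4))
cv2.imwrite("pics/held2.png",np.hstack([cv2.resize(cv2.imread("pics/held.png"),(400,300)),cv2.resize(cv2.imread("pics/sc1.png"),(400,300))]))
```

```text
[ 0.47536394 -0.16639197  0.02224728] [-0.84925713 -0.61833557 -0.27695566]
open 0.32030325094651896 28.48146794618515 [ 0.47477952 -0.16608236  0.02197126]
open 0.31803501780427884 28.276556759665255 [-0.2467492  -0.05537643 -0.64648237] 8.925
```

View pics/held2.png

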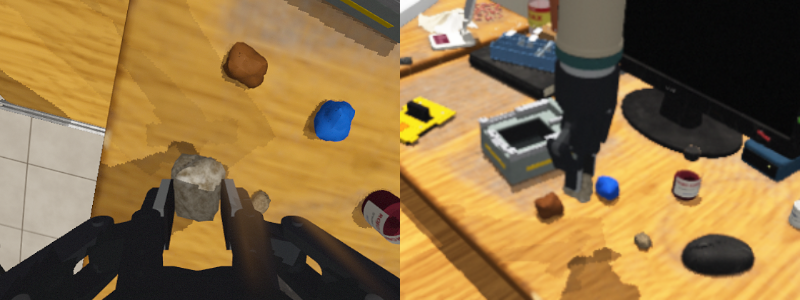

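Run:
```python
from h import *
p=[.5672,.0529]
bot.line_to([*p,.13],feed=.2); print(bot.read_opening())
bot.line_to([*p,.07],feed=.12)
bot.line_to([*p,.041],feed=.06); print(bot.read_position(),bot.read_force(),bot.read_opening())
fingers.open_jaws(); print("opened",bot.read_opening(),bot.read_force(),bot.read_position())
bot.line_to([*p,.15],feed=.15); print(bot.read_force(),bot.read_time())
# look from south-ish
R=bot.read_eef_rot(); bot.line_to([.567,.0,.24],feed=.25)
im,d,W=shot("well"); print(best("fossil"),bot.read_time())
P=cloud(d,W);o=np.array([.5713,.0502]);a=np.radians(-9.6);c,s=np.cos(a),np.sin(a)
X=((P[...,0]-o[0])*c+(P[...,1]-o[1])*s)*1000;Y=(-(P[...,0]-o[0])*s+(P[...,1]-o[1])*c)*1000;Z=P[...,2]*1000
r=(d>0)&(X>-44)&(X<35)&(abs(Y)<30)&(Z>22)&(Z<100);print("fossil X",np.percentile(X[r],[1,99]),"Y",np.percentile(Y[r],[1,99]),"Zmax",Z[r].max())
```

```text
0.3199255548233297
[0.56712342 0.05279276 0.04075448] [ 1.06784961  0.1365498  -0.63779477] 0.31932235815109294
opened 0.999356019313692 [-1.14931573  0.23882224  0.6066456 ] [0.56740047 0.0529041  0.04110301]
[-0.0826404   0.16243541 -0.87883569] 13.125
[([0.4977, -0.0823, 0.0178], 0.97), ([0.5633, 0.0557, 0.0325], 0.7)] 13.7917
fossil X [-22.80444491   9.51304758] Y [-18.7628103  22.8095584] Zmax 50.90562937747145
```

View pics/well.png

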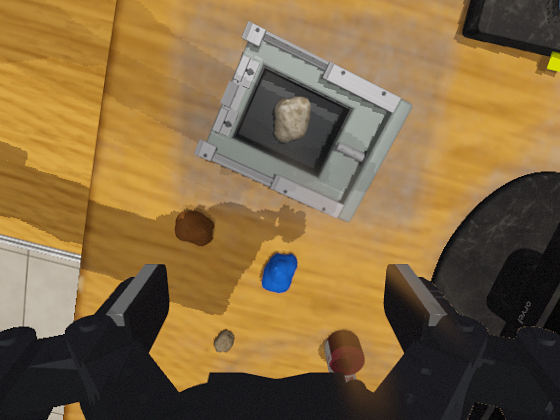

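Run:
```python
from h import *
z=np.load("pics/well.npz");d=z["d"];P=cloud(d,z["T"])
r=(d>0)&(np.hypot(P[...,0]-.573,P[...,1]-.05)<.11)&(P[...,2]>.046)&(P[...,2]<.075)
print(cv2.minAreaRect((P[r][:,:2]*1000).astype(np.float32)))
yaw=np.radians(104.6);g=np.array([.4803,.2719])
bot.reach([*g,.12],down(yaw))
bot.line_to([*g,.0145],feed=.12); print(bot.read_position(),bot.read_force())
fingers.grasp(90); print("grip",bot.read_opening(),bot.read_grip_force(),bot.read_force(),bot.read_position())
bot.line_to([*g,.10],feed=.12); bot.sleep(.2)
print(bot.read_opening(),bot.read_force(),bot.read_torque(),bot.read_time())
im,d,W=shot("lidheld")
Q=cloud(d,np.array(imaging.calibration("wrist")["mount"]))*1000;f=im.astype(int)
y=(f[...,0]>130)&(f[...,1]>110)&(f[...,2]<70)&(d>0)&(Q[...,2]<40)
p=Q[y];print("tool z",np.percentile(p[:,2],[2,50,98]))
for lo in range(-75,75,10):
    q=p[(p[:,1]>=lo)&(p[:,1]<lo+10)]
    if len(q)>10: print(lo+5,"x",np.percentile(q[:,0],[1,99]).round(1),"z",np.median(q[:,2]).round(1),len(q))
print("y",np.percentile(p[:,1],[.3,99.7]))
```

```text
((575.5701904296875, 49.02117919921875), (116.56532287597656, 151.67013549804688), 80.26190948486328)
[0.48089095 0.27194413 0.01510027] [-0.67704249  0.36827881 -0.04114697]
grip 0.14017804084365848 88.72018933296204 [-1.59011779 -0.52290881  5.22088761] [0.48049757 0.27202622 0.01492398]
0.1424594286359099 [ 0.6299453   0.51413125 -3.93412039] [ 0.03154282 -0.00518223 -0.0145754 ] 17.725
tool z [2.8037084  4.12092337 5.47499291]
-70 x [-26.9  49.3] z 4.0 1802
-60 x [-3.  49.3] z 4.0 2674
-50 x [-0.8 48.8] z 4.1 2344
-40 x [ 2.2 40.4] z 4.1 1947
-30 x [ 7.5 40.7] z 4.1 1699
-20 x [ 8.8 40.7] z 4.1 1762
-10 x [ 7.9 40.7] z 4.0 957
0 x [-48.2  49.5] z 4.2 980
10 x [-48.4  49.7] z 4.2 1818
20 x [-0.3 49.4] z 4.1 2716
30 x [-19.9  49.3] z 4.2 3191
40 x [-21.5  49.3] z 4.2 3436
50 x [-17.1  49.3] z 4.3 1995
y [-72.50981954  51.00651637]
```

View pics/lidheld.png

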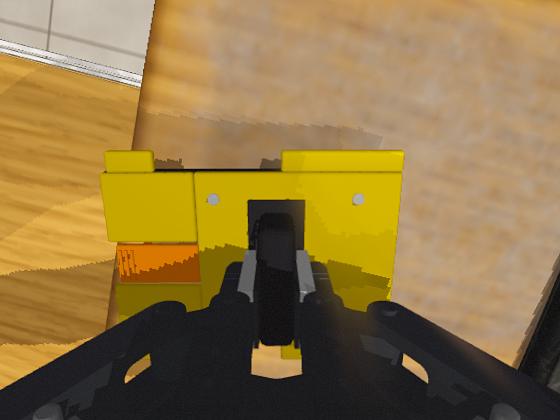

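Run:
```python
from h import *
o=np.array([.5714,.0500]);a=np.radians(-9.67);c,s=np.cos(a),np.sin(a)
for n in("well","box"):
    z=np.load(f"pics/{n}.npz");d=z["d"];P=cloud(d,z["T"])
    X=((P[...,0]-o[0])*c+(P[...,1]-o[1])*s)*1000;Y=(-(P[...,0]-o[0])*s+(P[...,1]-o[1])*c)*1000;Z=P[...,2]*1000
    b=(d>0)&(abs(X)<90)&(abs(Y)<65)
    for sg in(1,-1):
        L=b&(Z>66)&(Z<70)&(Y*sg>47)&(Y*sg<56)
        print(n,sg,"lips front edge",np.percentile(X[L&(X>-20)],.7).round(1),"rear",np.percentile(X[L&(X<-30)],[1,99]).round(1),
         "inner Y",np.percentile((Y*sg)[b&(Z>66.3)&(Z<70)&(X>8)&(X<60)],1).round(1),"outer",np.percentile((Y*sg)[b&(Z>62)&(Z<70)&(X>-50)&(X<60)],99.5).round(1))
    print("+x end",np.percentile(X[b&(Z>62)&(Z<70)&(abs(Y)<40)],99.5).round(1))
    w=b&(Z>12)&(Z<18)&(abs(Y)<40)&(X>-60)&(X<50);print("floor X",np.percentile(X[w],[.3,99.7]).round(1),np.percentile(Y[w],[.3,99.7]).round(1),"wallz",np.median(Z[b&(Z>50)&(Z<54)]).round(2))
```

```text
well 1 lips front edge 0.6 rear [-71.3 -55.8] inner Y -57.5 outer 57.6
well -1 lips front edge 0.8 rear [-71.3 -55.9] inner Y -57.4 outer 57.7
+x end 79.4
floor X [-46.5  36.2] [-32.7  32.2] wallz 51.91
box 1 lips front edge 0.6 rear [-71.7 -56.4] inner Y -57.4 outer 58.0
box -1 lips front edge 0.8 rear [-71.4 -56.4] inner Y -57.3 outer 57.7
+x end 79.1
floor X [-46.6  36. ] [-32.9  32. ] wallz 51.92
```

```bash
cat >> h.py <<'E'
BO=np.array([.5714,.0500]);BA=np.radians(-9.67);EX=np.array([np.cos(BA),np.sin(BA)])
def bp(x,z,y=0): return [*(BO+x*EX+y*np.array([-EX[1],EX[0]])),z]
E
python3 - <<'E'
from h import *
yaw=np.radians(90)+BA
bot.line_to(bp(-.054,.13),down(yaw),feed=.18)
bot.line_to(bp(-.054,.085),feed=.12);bot.sleep(.15)
f0=np.array(bot.read_force());print(f0,bot.read_time(),bot.read_position()-np.array(bp(-.054,.085)))
for z in np.arange(.078,.0645,-.001):
    bot.line_to(bp(-.054,z),feed=.02); f=np.array(bot.read_force())-f0
    print(round(z,4),f.round(1),np.round(bot.read_position()[2],4))
    if f[2]>3: break
print(bot.read_time(),np.array(bot.read_torque()).round(3))
shot("laid")
im,_=imaging.get_image("scene");cv2.imwrite("pics/sc2.png",im[:,:,::-1])
cv2.imwrite("pics/laid2.png",np.hstack([cv2.resize(cv2.imread("pics/laid.png"),(400,300)),cv2.resize(cv2.imread("pics/sc2.png")[170:275,210:350],(400,300))]))
E
```

```text
[ 0.30166909  1.46561618 -4.07555678] 19.8083 [0.00069104 0.00010017 0.00076511]
0.078 [-0.8 -1.3  0.4] 0.0779
0.077 [-0.3 -1.7  0. ] 0.077
0.076 [-0.7 -1.2  0.8] 0.0759
0.075 [ 0.3 -1.   0. ] 0.0749
0.074 [-0.6 -2.   0.7] 0.0739
0.073 [-0.  -2.7  0.4] 0.0729
0.072 [ 0.8 -2.2  1.3] 0.0719
0.071 [ 0.1 -0.8  0.1] 0.0709
0.07 [ 0.  -2.   0.1] 0.0699
0.069 [-0.7 -1.7 -0.2] 0.0689
0.068 [-0.7 -1.9  0.7] 0.0679
0.067 [ 0.  -0.7  0.9] 0.067
0.066 [-2.  -1.8 10.4] 0.0669
23.3083 [-0.025  0.479 -0.028]
```

View pics/laid2.png

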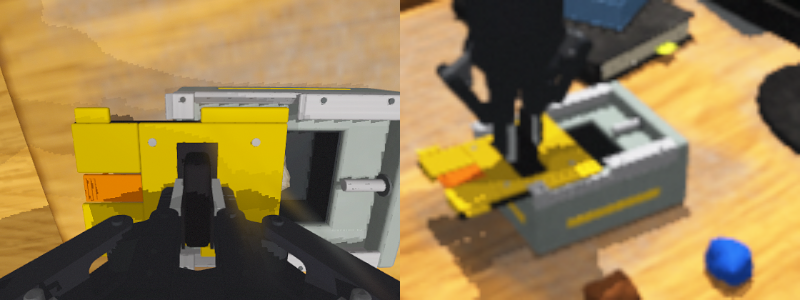

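```bash
cat > slide.py <<'E'
from h import *
Z=.0668
bot.line_to(bp(-.054,Z),feed=.02);bot.sleep(.1)
def F():
    return np.mean([bot.read_force() for _ in range(4)],0)
f0=F();print("f0",f0.round(1),bot.read_time())
def push(): 
    f=F()-f0; return -(f[:2]@EX),f
def X(): return (np.array(bot.read_position())[:2]-BO)@EX*1000
pk=0
xs=list(np.arange(-.051,-.0205,.003))+list(np.arange(-.0205,.0095,.0005))
for x in xs:
    bot.line_to(bp(x,Z),feed=.03); p,f=push()
    print(round(x*1000,1),X().round(1),"push",p.round(1),"lat",(f[0]*-EX[1]+f[1]*EX[0]).round(1),"fz",f[2].round(1),flush=True)
    if x<-.021 and p>8: print("jam?");break
    pk=max(pk,p)
    if p>16.5: print("limit");break
    if x>-.0075 and pk>8.5 and p<pk-2.7: print("CLICK");break
print(bot.read_time())
E
python3 slide.py
```

```text
f0 [-0.9 -0.1  0.9] 23.7583
-51.0 -50.8 push -0.6 lat 0.1 fz 0.8
-48.0 -47.9 push 0.6 lat 0.4 fz 2.9
-45.0 -45.0 push 1.7 lat 0.8 fz 2.6
-42.0 -42.0 push 1.9 lat -0.3 fz 4.1
-39.0 -39.1 push 1.8 lat 0.4 fz 5.0
-36.0 -36.0 push 1.0 lat 1.3 fz 4.8
-33.0 -33.1 push 1.3 lat 0.7 fz 3.6
-30.0 -30.0 push 0.6 lat 0.5 fz 5.8
-27.0 -27.0 push 1.3 lat 0.3 fz 4.8
-24.0 -24.0 push 1.8 lat 0.8 fz 4.5
-21.0 -21.0 push 1.9 lat -0.1 fz 3.7
-20.5 -21.0 push 3.0 lat 0.3 fz 5.1
-20.0 -20.7 push 3.2 lat 0.1 fz 6.0
-19.5 -20.3 push 2.6 lat -0.5 fz 6.1
-19.0 -19.8 push 2.7 lat 0.3 fz 6.3
-18.5 -19.3 push 2.7 lat 1.0 fz 6.5
-18.0 -18.8 push 3.3 lat 0.5 fz 6.2
-17.5 -18.3 push 3.1 lat 0.2 fz 6.0
-17.0 -17.8 push 3.5 lat 0.2 fz 6.4
-16.5 -17.3 push 1.5 lat 1.1 fz 6.2
-16.0 -16.8 push 3.0 lat -0.5 fz 6.5
-15.5 -16.3 push 3.8 lat 0.5 fz 6.9
-15.0 -15.8 push 3.3 lat 0.3 fz 5.5
-14.5 -15.3 push 2.3 lat 0.0 fz 6.2
-14.0 -14.7 push 2.9 lat 0.7 fz 6.3
-13.5 -14.3 push 3.4 lat -0.3 fz 6.0
-13.0 -13.8 push 3.9 lat 1.1 fz 7.3
-12.5 -13.2 push 2.3 lat 1.1 fz 7.1
-12.0 -12.8 push 2.8 lat 0.3 fz 6.4
-11.5 -12.9 push 4.1 l
[... 488 characters left out ...]
 15.2
-4.5 -9.4 push 10.6 lat 0.3 fz 16.1
-4.0 -9.1 push 12.1 lat 0.1 fz 16.7
-3.5 -8.7 push 12.9 lat -0.3 fz 16.2
-3.0 -8.3 push 12.3 lat 0.1 fz 17.1
-2.5 -7.8 push 12.3 lat 0.1 fz 17.4
-2.0 -7.4 push 12.0 lat 0.1 fz 17.0
-1.5 -7.0 push 12.3 lat -1.2 fz 17.8
-1.0 -6.6 push 12.1 lat 0.6 fz 17.3
-0.5 -6.2 push 12.8 lat 0.6 fz 18.0
0.0 -5.7 push 13.6 lat -0.9 fz 16.6
0.5 -5.3 push 12.6 lat -0.5 fz 18.3
1.0 -4.8 push 13.5 lat 0.2 fz 17.7
1.5 -4.5 push 13.7 lat 0.1 fz 19.2
2.0 -4.0 push 13.1 lat -0.3 fz 19.1
2.5 -3.6 push 14.1 lat -0.2 fz 18.9
3.0 -3.2 push 13.5 lat 0.5 fz 18.7
3.5 -2.8 push 14.7 lat -0.6 fz 19.8
4.0 -2.3 push 14.1 lat -0.6 fz 19.9
4.5 0.1 push 7.8 lat -0.6 fz 11.9
CLICK
39.2583
```

Run:
```python
from h import *
def X(): return ((np.array(bot.read_position())[:2]-BO)@EX*1000).round(2)
print(X(),np.round(bot.read_force(),1))
for x in(.003,.0015,.0003,-.001):
    bot.line_to(bp(x,.0668),feed=.02);print(x,X(),np.round(bot.read_force(),1))
    if -(np.array(bot.read_force())[:2]@EX)<0.5: break
fingers.open_jaws();print(X(),np.round(bot.read_force(),1))
p=np.array(bot.read_position());bot.line_to([p[0],p[1],.15],feed=.1)
bot.reach([.54,-.03,.26],down(np.radians(80.3)));bot.sleep(.3)
im,d,W=shot("end");print(best("lid_grip"),best("lid_hook"),best("shut_point"),bot.read_time())
im,_=imaging.get_image("scene");cv2.imwrite("pics/sc3.png",im[:,:,::-1])
cv2.imwrite("pics/end2.png",np.hstack([cv2.resize(cv2.imread("pics/end.png"),(400,300)),cv2.resize(cv2.imread("pics/sc3.png")[170:380,190:470],(400,300))]))
z=np.load("pics/end.npz");P=cloud(z["d"],z["T"]);q=P[...,:2]-BO;X_=q@EX*1000;Y_=q@np.array([-EX[1],EX[0]])*1000;H=P[...,2]*1000
g=(H>80)&(H<95)&(abs(X_)<30)&(abs(Y_)<40);print("grip X",np.percentile(X_[g],[2,50,98]),H[g].max(),"Y",np.percentile(Y_[g],[2,98]))
```

```text
0.08 [-8.7  0.6 12.7]
0.003 0.35 [-7.8  0.8 10.8]
0.0015 0.31 [-5.9  0.5  7.7]
0.0003 0.14 [-2.2  0.4  6.1]
-0.001 0.04 [0.8 0.  2.6]
-1.0 [ 0.5 -0.8  0.3]
[([0.5748, 0.0512, 0.0774], 0.73), ([0.6193, 0.0465, 0.0603], 0.63)] [([0.5127, 0.0619, 0.0525], 0.95), ([0.6981, -0.1893, -0.0017], 0.74)] [] 43.0583
grip X [-7.56709092 -0.80701434  6.46410831] 89.10453182160705 Y [-24.11550359  22.81345403]
```

View pics/end2.png

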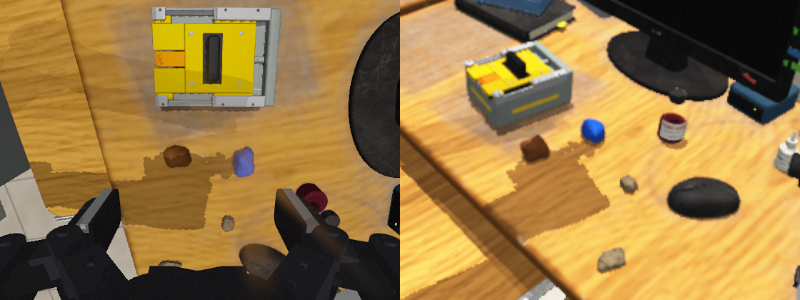

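The lid stays shut with its grip at box x ≈ -0.5 mm. The other samples and the bottle are where they were, and the robot is clear.

```bash
python3 -c "
from bench import close_job;print(close_job())"
```

```text
the job is handed in; nothing more can be done
None
```

The fossil is in the foam-lined well after a drop of about 5 mm at release, because the open fingers would not fit inside the well. The lid clicked shut at about 14 N push and stayed shut after I let go. The two other samples and the bottle were not moved, and the job was handed in at about 43 s; no verdict was returned.

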